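# Lever open the heavy hatch of the sample box

### The arm

A 6-joint arm with a two-finger parallel gripper is mounted at the origin on a cart in front of the work surface, level with it; the furniture and walls round the work are solid. World frame = base frame: x ahead of the robot, y to its left, z up, the work surface at z = 0. Lengths are in mm, angles in rad, forces in N, time in s.
With the tool pointing down it reaches from about 350 to 850 mm from the base axis. Payload 8.1 kg.
Tool frame: the origin (TCP) lies between the finger pads; the fingertips stand manip.tip_extent ahead of it and the grasp point (between the pads) lies 11 mm behind it (manip.tip_extent is the distance from the TCP to the fingertips, in mm); x points along the fingers, y is the direction in which the jaws open and shut, and the axes are right-handed (so a half turn about x gives the same grasp; the last joint's range is limited). The gripper opens to 93 mm and grips with 3 to 60 N. Pads are 15 mm wide; open, the fingers measure 128 mm over their backs; the gripper's body (75 mm by 188 mm) begins 65 mm behind the grasp point.
Start: joints at [-1.392, 0.13, 1.488, -0, 1.523, -0.085], TCP at [156.471, -579.243, 226.635] pointing down, gripper open.
Joint ranges: [-2.96, 2.96], [-0.89, 2.26], [0.02, 2.5], [-1.34, 4.48], [0, 2.73], [-2.66, 2.66]. Speed limits (rad/s): [2.39, 2.39, 2.79, 3.14, 3.14, 3.14].

### API

Orientations are given as a rotation vector (axis times angle).
In Python, from station import sensors, cams, workorder, manip gives the robot as it stands.
- The arm moves only by the tool servo_tool, never from a script. Its argument "plan" is a list of rows, each a list of 7 numbers: the opening, from -1 (shut) to 1 (fully open), then the shift along the tool's x, y, z as a fraction of full scale, then the turn, a rotation vector about the tool's x, y, z as a fraction of full scale. In form: [[fingers, dx, dy, dz, rx, ry, rz], ...]. A call has 1 to 8 rows; each row shifts and turns the pose as measured when the row begins, along the tool's axes as they then stand; what a row does not reach is not made up. Full scale, the value 1, is 0.02 m for a shift and 0.08 rad for a turn. A row lasts 1/10 s, in which the tool goes at most 50 mm and 8.59 degrees, less where a joint would pass 70% of its speed; a pose out of reach is approached as far as the arm can. A call with a number of a shift or a turn outside -1 to 1 is refused whole. A call with a gripper value outside its range is refused whole. The fingers move at their own pace and stop on an object; the grip force is fixed at half the most. Time passes only in rows, so rows that do not move let the fingers close. It gives the time, the measured TCP pose, the force and the opening at its end, in the units of the state.
- sensors.sense(): the state, without advancing time (a new reading comes with each control period).
- cams.snapshot(name): name is "scene" or "top" or "wrist"; returns the picture (384x512x3 uint8, red, green, blue); there is no depth.
- cams.camera_params(name): a dict with "intrinsics" (3x3 intrinsics, pixels), "xyz" and "rotation" of the camera in the world. Camera axes: x right, y down, z forward; pixel columns grow to the right and rows downward; lengths in mm; the calibration is good to about 2 mm. A picture is of the moment at which its call begins: read the wrist's pose just before it. camera_params takes no time and is no camera call; for the wrist camera it gives the pose at the moment of the call.
- workorder.sign_off(): hands the job in, once; it reports no verdict.
The state is a dict: "t": time; "q": joint angles; "joint_vel": joint speeds; "joint_efforts": joint torques, N m; "ee_pos": TCP position; "eef_rot": TCP orientation; "force": force on the tool from outside, world axes, zero at the start; "torque": the same for the moment, N m; "width": finger opening in mm.
Only numpy, scipy, OpenCV 4.12 (cv2) and the standard library are available. Lean on these libraries where they do the work, as an engineer would, in place of code of your own. Each camera call takes 0.05 s, during which the arm holds its last target. There are 200 camera calls.

### The job

With closed fingers, push the end of the long lever straight toward the sample box until it is fully home, its toe under the lip of the heavy steel hatch. Then press the lever's foot plate down until it rests on the bench, so that the hatch is raised, and finish while still holding it pressed down there. Do not lift the lever, do not touch the hatch itself, and leave the other things undisturbed.

Things in the scene. Friction and masses are not known exactly. Their poses are not given: they have to be found in the camera images.
- station: The fixed lever stand and sample box, one piece bolted to the bench. Origin on the bench surface below the fulcrum; x axis along the lever from its long end to the box, y across it, z up. Base plate 8 mm thick. The grey box (113 mm along x, 120 mm wide) begins at x=102 mm and is covered by the hatch.
- fulcrum (a point): Top of the fulcrum, a steel rod across y at station x=0, 62 mm above the bench, between two upright cheeks (x -20 to +20 mm, tops 80 mm above the bench, 25 mm apart) that guide the lever.
- rest_post_tip (a point): Rounded tip of a thin sprung post at station x=-110 mm that carries the lever's long arm and yields straight down as the lever is pressed (3 to 4.5 N at the post).
- hatch (a joint): Opening angle of the hatch in rad: 0 shut, growing as its lip rises. A plain steel plate of about 2.1 kg, 145 x 130 x 14 mm, hinged on the box's far edge (station x=215 mm); it falls shut by itself. With the lever home and its foot on the bench it stands at about 0.2.
- hatch_lip (a point): Middle of the lower edge of the hatch's lip, on the side of the lever. Shut, it is at station x=70 mm, 64 mm above the bench; the lip overhangs the box by 32 mm.
- lever: The loose lever: a plain metal bar 292 mm long, 22 mm wide, 10 mm thick, 0.3 kg, lying on the fulcrum and the sprung post, long end up (slope about 10 degrees). Origin on the bar's underside; x along the bar toward the toe. It starts drawn back 24 to 32 mm, its toe short of the lip, where pressing does not raise the hatch. Pushing it home takes about 2 to 5 N.
- lever_pad (a point): Centre of the top of the foot plate at the lever's long end: steel, 46 mm along the lever and 38 mm wide, with three raised ribs, about 115 mm above the bench at the start, 38 mm when fully down, 200 mm from the fulcrum (home). It moves on an arc about the fulcrum. Pressing it right down takes about 6 to 9 N, then it stands firm on the bench.
- lever_end (a point): Centre of the upright end face of the long end, turned away from the box (normal = -x of the lever): the place to push. The face is 38 mm wide and 34 mm tall.
- lever_foot (a point): Lower edge of that turned-down end face: it meets the bench (height 0) when the lever is fully down.
- lever_mid (a point): Point on the bar's underside that lies over the fulcrum when fully home (the lever's origin). A collar 36 mm wide on the bar, just behind this point, meets the cheeks when the lever is fully home and stops it.
- lever_toe (a point): Tip of the short end. Drawn back: about 63 to 71 mm along station x; fully home: about 95 to 97 mm, 25 mm under the lip.
- weight_200: Bystander: a silvery check weight, 30 mm across, 48 mm tall, beside the lever. Origin at its underside.
- block_orange: Bystander: a small orange block 30 x 40 x 22 mm beside the long end of the lever. Origin at its underside.
- dial_gauge: Bystander: a round white dial gauge lying flat, 107 x 60 x 22 mm, beside the fulcrum. Origin at its underside.
- masking_tape: Bystander: a roll of masking tape, 96 mm across, 25 mm tall, lying at the front left. Origin at its underside.

How it is judged:
By the outcome, as a careful person would: the job done as asked, in the order asked, and still so for the second after the job is handed in, while the arm keeps its last pose, push and grip.
It also fails if it takes over 40 s, if anything falls off the work surface, if the arm or the gripper's body presses on something with over 40 N, if the wrist force passes 120 N, or if a joint passes its speed limit or range.

## Working session

There is one attempt and no reset: what is moved stays moved. The work goes in short steps, Python scripts to look and compute and a tool call to move; the robot and the scene stay as the last step left them, time stands still between calls to the robot, and variables do not carry over. Pictures are saved under pics/ and viewed, about 8 in all and at most 12, crops included, and the job is handed in when it is done.

Besides the shell and the picture viewer there is one more tool, called as a command line: name --pt "numbers of a row" for each row, then --argument value for the rest. servo_tool: Moves the arm, as the interface text tells. Its arguments: {"type":"object","properties":{"plan":{"type":"array","items":{"type":"array","items":{"type":"number"}}}},"required":["plan"]}

```bash
mkdir -p pics; ls; python3 - <<'E'
from station import sensors,cams,manip
import cv2
print(sensors.sense(), manip.tip_extent)
for n in ("scene","top"):
    cv2.imwrite(f"pics/{n}0.png",cams.snapshot(n)[:,:,::-1]); print(n,cams.camera_params(n))
E
```

```text
pics
{'t': 0.0, 'q': array([-1.39241588e+00,  1.31166235e-01,  1.48924634e+00,  1.37606326e-05,
        1.52301715e+00, -8.53660435e-02]), 'joint_vel': array([-1.31151977e-03, -1.27789957e-03, -1.02251542e-03, -8.47423889e-05,
       -1.60657075e-04,  7.76608569e-04]), 'joint_efforts': array([ 1.92094383e-03, -5.59841716e+01, -4.91758204e+01,  7.69483997e-02,
        3.54278809e-02, -1.42988692e-04]), 'ee_pos': array([ 156.36795414, -578.69716128,  225.60250455]), 'eef_rot': array([ 2.08134407,  0.2780123 , -2.08149456]), 'force': array([-0.12875665,  0.50842227, -0.40711227]), 'torque': array([-0.01389061, -0.03284095,  0.03592273]), 'width': 93.02054630837767} 8.0
scene {'intrinsics': array([[365.41501851,   0.        , 254.63761393],
       [  0.        , 365.41501851, 192.48958136],
       [  0.        ,   0.        ,   1.        ]]), 'xyz': array([ 237.76147368, -789.07175744,  522.61552249]), 'rotation': array([-1.99833929,  0.45597217, -0.30323816])}
top {'intrinsics': array([[409.20449071,   0.        , 256.29053886],
       [  0.        , 409.20449071, 191.31179041],
       [  0.        ,   0.        ,   1.        ]]), 'xyz': array([ 521.49653743,    2.44974876, 1070.12930177]), 'rotation': array([-2.16147585,  2.17457053, -0.08333512])}
```

View pics/scene0.png

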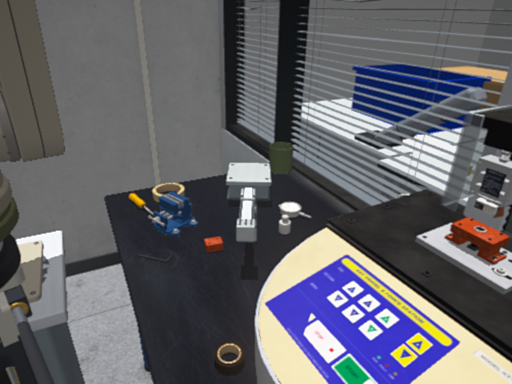

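View pics/top0.png

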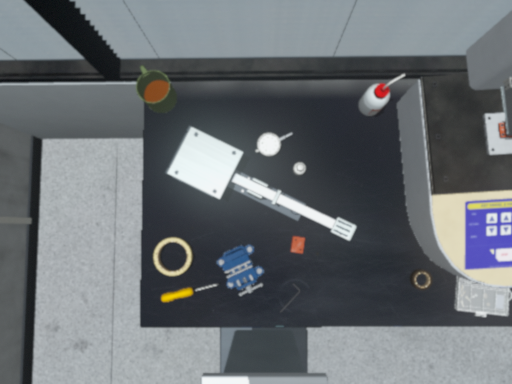

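The top view shows the lever running from its foot plate (about 343,229) to its toe near the hatch (about 237,180). The orange block is at 298,244, the weight at 300,168 and the gauge at 268,144. Next I'll zoom in and segment the bright lever parts.

```bash
cat > h.py <<'E'
import numpy as np, cv2
from scipy.spatial.transform import Rotation as R
from station import sensors,cams,manip
def proj(n,P,c=None):
    c=c or cams.camera_params(n)
    p=(np.atleast_2d(P)-c['xyz'])@R.from_rotvec(c['rotation']).as_matrix()
    p=p@c['intrinsics'].T
    return p[:,:2]/p[:,2:]
def ray(n,uv,z,c=None):
    c=c or cams.camera_params(n)
    uv=np.atleast_2d(uv)
    d=np.c_[uv,np.ones(len(uv))]@np.linalg.inv(c['intrinsics']).T@R.from_rotvec(c['rotation']).as_matrix().T
    return c['xyz']+d*((z-c['xyz'][2])/d[:,2:])
E
python3 - <<'E'
from h import *
t=cv2.imread('pics/top0.png'); s=cv2.imread('pics/scene0.png')
a=cv2.resize(t[110:260,155:365],None,fx=3.8,fy=3.8,interpolation=cv2.INTER_CUBIC)
cv2.imwrite('pics/a.png',a)
b=cv2.resize(s[150:290,190:330],None,fx=4.2,fy=4.2,interpolation=cv2.INTER_CUBIC)
cv2.imwrite('pics/b.png',b)
E
```

```text
(no output)
```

View pics/a.png

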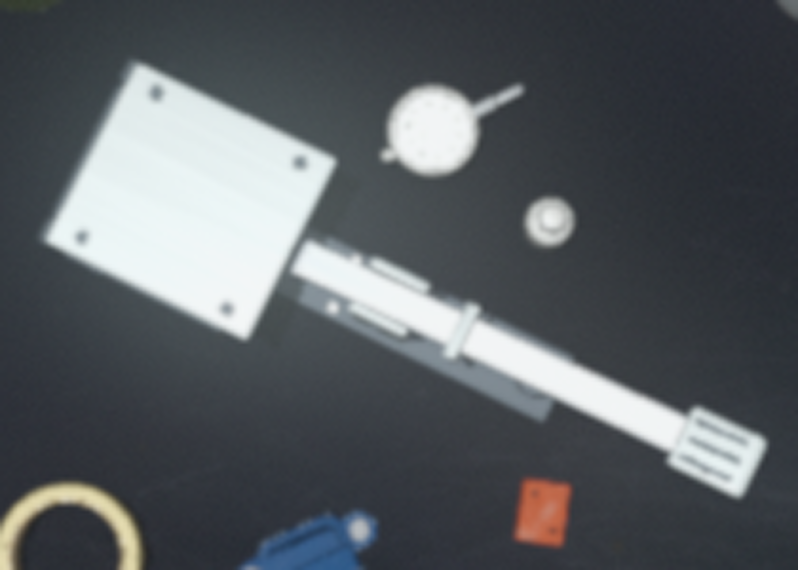

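View pics/b.png

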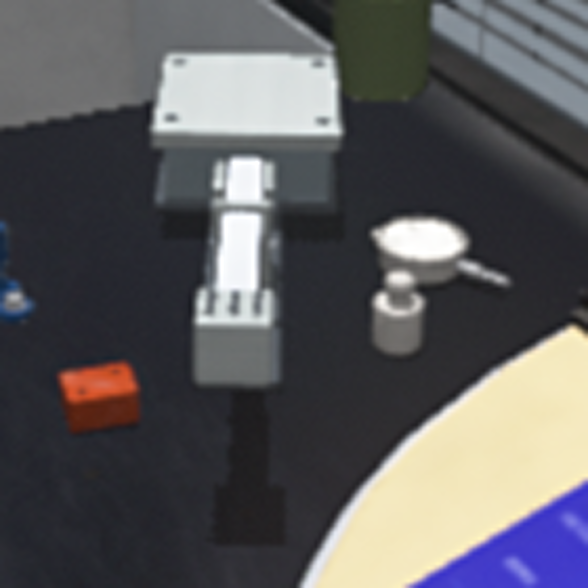

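```bash
python3 - <<'E'
from h import *
f=lambda p:(np.array(p,float)+.5)/3.8-.5+np.array([155,110])
g=lambda p:(np.array(p,float)+.5)/4.2-.5+np.array([190,150])
H=ray('top',f([(135,63),(336,160),(247,340),(44,238)]),78)
P=ray('top',f([(698,406),(766,440),(741,498),(668,462)]),115)
print(H.round(1),P.round(1))
hc,pc=H.mean(0),P.mean(0); u=((H[1]-H[0])+(H[2]-H[3]))[:2]; print('hatch dir to lever',np.degrees(np.arctan2(-u[1],-u[0])),np.linalg.norm(H[1]-H[0]),np.linalg.norm(H[2]-H[1]))
d=(hc-pc)[:2]; th=np.arctan2(d[1],d[0]);print(hc,pc,np.degrees(th),np.linalg.norm(d))
ex=d/np.linalg.norm(d); fu=hc[:2]-142.5*ex; print('fulcrum',fu,'pad station x',(pc[:2]-fu)@ex)
bar=ray('top',f([(307,255)]),52); print('toe',bar,(bar[0,:2]-fu)@ex)
# scene check: end face corners
for z in (115,98,81): print(z,ray('scene',g([(237,335)]),z))
print('proj pad centre scene',(proj('scene',pc)-[190,150])*4.2)
for n,q in dict(orange=(543,510),weight=(549,215)).items():
    b=ray('top',f([q]),{'orange':22,'weight':48}[n])[0]; r=b[:2]-fu; print(n,b,r@ex,r@[-ex[1],ex[0]])
E
```

```text
[[775.1 179.2  78. ]
 [710.   48.3  78. ]
 [593.7 105.6  78. ]
 [660.5 237.1  78. ]] [[ 548.7 -174.6  115. ]
 [ 527.8 -215.4  115. ]
 [ 492.7 -199.3  115. ]
 [ 514.7 -155.5  115. ]]
hatch dir to lever 63.295491545918715 146.213898663456 129.68647179095043
[684.81244956 142.56074143  78.        ] [ 520.98420774 -186.20478822  115.        ] 63.5123127934435 367.3233811034159
fulcrum [621.2566683   15.01893389] pad station x -224.82338110341595
toe [[651.54436454  68.83235662  52.        ]] 61.67311860371519
115 [[ 511.4286195  -209.21673258  115.        ]]
98 [[ 522.84217277 -185.03331738   98.        ]]
81 [[ 534.25572604 -160.84990218   81.        ]]
proj pad centre scene [[233.24022443 306.91446548]]
orange [482.59846599 -86.88913932  22.        ] -153.0531244598961 78.6517231032931
weight [677.60654959 -91.46362635  48.        ] -70.17275421139024 -97.92665276884598
```

```bash
cat >> h.py <<'E'
FU=np.array([621.3,15.0]); TH=np.radians(63.45)
EX=np.array([np.cos(TH),np.sin(TH),0]); EY=np.array([-EX[1],EX[0],0])
def st(p): r=p-np.r_[FU,0]; return np.array([r@EX,r@EY,p[2]])
def w(x,y,z): return np.r_[FU,0]+x*EX+y*EY+np.array([0,0,z])
def rep(target=None):
    s=sensors.sense(); M=R.from_rotvec(s['eef_rot']).as_matrix()
    print('t',round(s['t'],2),'st',st(s['ee_pos']).round(1),'F st',[round(float(s['force']@a),1) for a in (EX,EY,[0,0,1])],'w',round(s['width'],1),'q',s['q'].round(2))
    print('tool axes in station (cols):',(np.array([EX,EY,[0,0,1]])@M).round(3).tolist())
    c=[]
    for sg in (1,-1):
        T=np.c_[[0,0,-1],sg*EY,np.cross([0,0,-1],sg*EY)]
        c.append(R.from_matrix(M.T@T).as_rotvec().round(3).tolist())
    print('turn options',c)
    if target is not None: print('shift in tool axes',(M.T@(w(*target)-s['ee_pos'])).round(1))
E
python3 -c "
from h import *
rep((-275,0,105))"
```

```text
t 0.1 st [-739.   150.5  225.7] F st [-0.6, -0.6, 0.5] w 92.6 q [-1.39  0.13  1.49  0.    1.52 -0.09]
tool axes in station (cols): [[0.001, -0.747, -0.665], [0.001, -0.665, 0.747], [-1.0, -0.002, -0.0]]
turn options [[2.298, 0.002, 0.001], [-0.844, -0.001, 0.001]]
shift in tool axes [ 121.2 -246.4 -420.8]
```

servo_tool --pt "-1 -1 0 0 -1 0 0" --pt "-1 -1 0 0 -1 0 0" --pt "-1 -1 0 0 -1 0 0" --pt "-1 -1 0 0 -1 0 0" --pt "-1 -1 0 0 -1 0 0" --pt "-1 -1 0 0 -1 0 0" --pt "-1 -1 0 0 -1 0 0" --pt "-1 -1 0 0 -1 0 0"

```text
t: 0.9
ee_pos: [155.9, -575.8, 381.4]
eef_rot: [1.676, 0.853, -1.665]
force: [0.7, -0.9, 0.3]
width: 33.5
```

```bash
python3 -c "
from h import *
rep((-285,0,350))"
```

```text
t 0.9 st [-736.6  152.3  381.4] F st [-0.5, -1.0, 0.3] w 33.5 q [-1.39  0.13  1.21 -0.    1.82 -0.75]
tool axes in station (cols): [[0.016, -0.179, -0.984], [0.012, -0.984, 0.179], [-1.0, -0.014, -0.013]]
turn options [[2.962, 0.019, 0.022], [-0.18, -0.014, 0.013]]
shift in tool axes [  36.6   69.6 -471.1]
```

servo_tool --pt "-1 0 0.2 -1 -1 0 0" --pt "-1 0 0.3 -1 -1 0 0.1" --pt "-1 0 0.3 -1 -0.2 -0.1 0.1" --pt "-1 0 0.3 -1 0 -0.1 0" --pt "-1 0 0.3 -1 0 0 0" --pt "-1 0 0.3 -1 0 0 0" --pt "-1 0 0.3 -1 0 0 0" --pt "-1 0 0.3 -1 0 0 0"

```text
t: 1.7
ee_pos: [274.1, -454.5, 381.7]
eef_rot: [1.54, 0.951, -1.539]
force: [-0.3, 0.9, -0.1]
width: -0.0
```

servo_tool --pt "-1 0 0.3 -1 0 0 0" --pt "-1 0 0.3 -1 0 0 0" --pt "-1 0 0.3 -1 0 0 0" --pt "-1 0 0.3 -1 0 0 0" --pt "-1 0 0.3 -1 0 0 0" --pt "-1 0 0.3 -1 0 0 0" --pt "-1 0 0.3 -1 0 0 0" --pt "-1 0 0.3 -1 0 0 0"

```text
t: 2.5
ee_pos: [391.6, -325.8, 377.9]
eef_rot: [1.541, 0.958, -1.541]
force: [-0.3, -1.2, -0.4]
width: 0.5
```

```bash
python3 -c "
from h import *
rep((-290,0,150))"
```

```text
t 2.5 st [-407.5   53.1  377.9] F st [-1.2, -0.3, -0.4] w 0.5 q [-0.8  -0.12  1.47  0.    1.8  -0.33]
tool axes in station (cols): [[0.002, 0.002, -1.0], [0.003, -1.0, -0.002], [-1.0, -0.003, -0.002]]
turn options [[-3.139, -0.004, -0.003], [0.002, -0.002, 0.003]]
shift in tool axes [ 227.9   54.  -117. ]
```

servo_tool --pt "-1 0.8 0.4 -1 0 0 0" --pt "-1 0.8 0.4 -1 0 0 0" --pt "-1 0.8 0.4 -1 0 0 0" --pt "-1 0.8 0.4 -1 0 0 0" --pt "-1 0.8 0.4 -1 0 0 0" --pt "-1 0.8 0.4 -1 0 0 0" --pt "-1 0.8 0.2 0 0 0 0" --pt "-1 0 0 0 0 0 0"

```text
t: 3.3
ee_pos: [495.2, -233.8, 258.6]
eef_rot: [1.538, 0.965, -1.542]
force: [-0.5, 0.3, 0.0]
width: 0.3
```

```bash
python3 -c "
from h import *
rep((-290,0,150))
c=cams.camera_params('wrist'); print(c)
cv2.imwrite('pics/w1.png',cams.snapshot('wrist')[:,:,::-1])
print(proj('wrist',[w(-225,0,115),w(-248,0,119),w(-248,0,85)],c))"
```

```text
t 3.3 st [-278.9    1.6  258.6] F st [0.1, 0.6, 0.0] w 0.3 q [-0.54 -0.02  1.58  0.    1.58 -0.08]
tool axes in station (cols): [[0.002, 0.006, -1.0], [0.008, -1.0, -0.006], [-1.0, -0.008, -0.002]]
turn options [[-3.136, -0.012, -0.003], [0.006, -0.002, 0.008]]
shift in tool axes [108.6   2.3  11.3]
{'intrinsics': array([[288.70576787,   0.        , 261.32252758],
       [  0.        , 288.70576787, 197.49387087],
       [  0.        ,   0.        ,   1.        ]]), 'xyz': array([ 527.17530686, -173.7674945 ,  417.53228775]), 'rotation': array([ 2.81862478, -0.65603063, -0.09459055])}
[[263.27689295 136.56139623]
 [263.12242587 159.47519059]
 [263.1643951  155.79133269]]
```

View pics/w1.png

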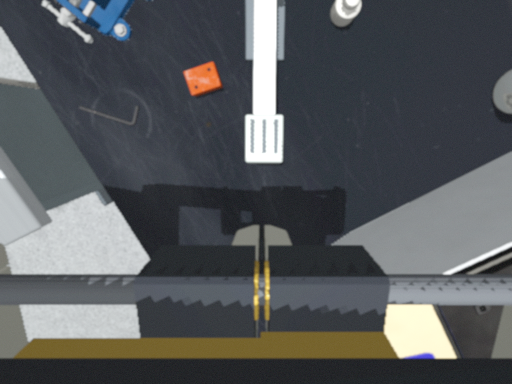

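servo_tool --pt "-1 1 0.1 0.5 0 0 0.1" --pt "-1 1 0 0 0 0 0" --pt "-1 1 0 0 0 0 0" --pt "-1 1 0 0 0 0 0" --pt "-1 1 0 0 0 0 0" --pt "-1 1 0 0 0 0 0" --pt "-1 1 0 0 0 0 0" --pt "-1 0.5 0 0 0 0 0"

```text
t: 4.15
ee_pos: [496.3, -250.8, 118.0]
eef_rot: [1.546, 0.937, -1.529]
force: [0.1, 0.6, -0.4]
width: 0.7
```

```bash
python3 -c "
from h import *
rep((-262,-1,102))"
```

```text
t 4.15 st [-293.7   -7.   118. ] F st [0.6, 0.2, -0.4] w 0.7 q [-0.56  0.07  1.75  0.    1.3  -0.1 ]
tool axes in station (cols): [[0.0, 0.0, -1.0], [-0.019, -1.0, -0.0], [-1.0, 0.019, -0.0]]
turn options [[-3.141, 0.029, -0.0], [0.0, -0.0, -0.019]]
shift in tool axes [ 15.9  -6.3 -31.7]
```

servo_tool --pt "-1 0.4 -0.3 -0.4 0 0 -0.2" --pt "-1 0.4 0 -0.5 0 0 0" --pt "-1 0 0 -0.4 0 0 0" --pt "-1 0 0 0 0 0 0"

```text
t: 4.55
ee_pos: [503.7, -223.7, 103.0]
eef_rot: [1.544, 0.95, -1.541]
force: [0.1, -0.6, 0.5]
width: 0.8
```

```bash
python3 -c "
from h import *
rep((-257,-1,102))"
```

```text
t 4.55 st [-266.1   -1.5  103. ] F st [-0.5, -0.4, 0.5] w 0.8 q [-0.51  0.09  1.76  0.    1.29 -0.05]
tool axes in station (cols): [[0.0, -0.001, -1.0], [-0.003, -1.0, 0.001], [-1.0, 0.003, -0.0]]
turn options [[3.14, -0.004, 0.0], [-0.001, -0.0, -0.003]]
shift in tool axes [ 1.  -0.6 -9.1]
```

servo_tool --pt "-1 0 0 -0.25 0 0 0" --pt "-1 0 0 -0.25 0 0 0" --pt "-1 0.02 0 -0.25 0 0 0" --pt "-1 0.03 0 -0.25 0 0 0"

```text
t: 4.95
ee_pos: [514.7, -205.3, 104.2]
eef_rot: [1.543, 0.946, -1.538]
force: [0.1, -0.4, 0.1]
width: 0.4
```

```bash
python3 -c "
from h import *
rep((-225,-1,98))"
```

```text
t 4.95 st [-244.7   -3.1  104.2] F st [-0.3, -0.3, 0.1] w 0.4 q [-0.47  0.09  1.76 -0.    1.28 -0.01]
tool axes in station (cols): [[-0.001, -0.001, -1.0], [-0.006, -1.0, 0.001], [-1.0, 0.006, 0.001]]
turn options [[3.141, -0.01, -0.001], [-0.001, 0.001, -0.006]]
shift in tool axes [  6.2  -2.1 -19.7]
```

```bash
python3 -c "
from h import *
rep()
s=cams.snapshot('scene')[:,:,::-1]; 
w_=cams.snapshot('wrist')[:,:,::-1]
cv2.imwrite('pics/c2.png',np.hstack([cv2.resize(s[150:290,190:330],(400,400),interpolation=2),cv2.resize(w_[100:350,130:380],(400,400),interpolation=2)]))
print(proj('wrist',[w(-225,0,115),w(-248,0,119),w(-244,-3,96)]))"
```

```text
t 4.95 st [-244.7   -3.1  104.2] F st [-0.3, -0.3, 0.1] w 0.4 q [-0.47  0.09  1.76 -0.    1.28 -0.01]
tool axes in station (cols): [[-0.001, -0.001, -1.0], [-0.006, -1.0, 0.001], [-1.0, 0.006, 0.001]]
turn options [[3.141, -0.01, -0.001], [-0.001, 0.001, -0.006]]
[[254.35706341 215.93057274]
 [254.51495833 258.38254101]
 [259.94209334 235.42981273]]
```

View pics/c2.png

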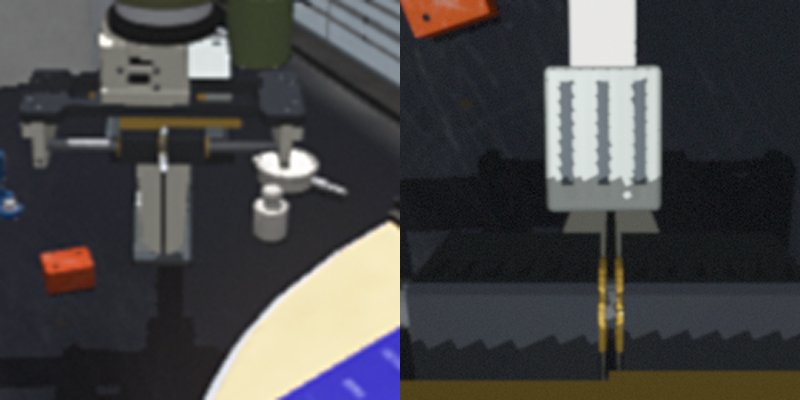

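The fingers are against the end face, and the lever has moved about 13 mm already. I'll keep pushing in small steps.

servo_tool --pt "-1 0.03 -0.08 -0.2 0 0 0" --pt "-1 0.03 0 -0.2 0 0 0" --pt "-1 0.03 0 -0.15 0 0 0"

```text
t: 5.35
ee_pos: [518.2, -194.1, 102.2]
eef_rot: [1.543, 0.947, -1.538]
force: [-2.3, -4.4, 0.7]
width: 0.4
```

servo_tool --pt "-1 0.03 0 -0.15 0 0 0"

```text
t: 5.45
ee_pos: [518.7, -193.5, 101.7]
eef_rot: [1.539, 0.944, -1.541]
force: [-9.6, -18.4, 2.6]
width: 0.7
```

servo_tool --pt "-1 0.03 0 -0.15 0 0 0"

```text
t: 5.55
ee_pos: [518.9, -193.7, 101.3]
eef_rot: [1.535, 0.94, -1.545]
force: [-8.4, -16.0, 2.3]
width: 0.1
```

```bash
python3 -c "
from h import *
rep()"
```

```text
t 5.55 st [-232.4   -1.7  101.3] F st [-18.0, 0.3, 2.3] w 0.1 q [-0.44  0.1   1.76 -0.01  1.28  0.03]
tool axes in station (cols): [[-0.011, -0.001, -1.0], [-0.007, -1.0, 0.001], [-1.0, 0.007, 0.011]]
turn options [[3.14, -0.011, -0.017], [-0.001, 0.011, -0.007]]
```

servo_tool --pt "-1 0 0 0.4 0 0.1 0" --pt "-1 0 0 0.6 0 0 0" --pt "-1 -0.5 0 0 0 0 0" --pt "-1 -1 0 0 0 0 0" --pt "-1 -1 0 0 0 0 0" --pt "-1 0 0 0 0 0 0"

```text
t: 6.15
ee_pos: [508.7, -212.1, 153.9]
eef_rot: [1.545, 0.946, -1.541]
force: [0.6, -0.9, 0.5]
width: 0.5
```

```bash
python3 -c "
from h import *
rep((-199,-1,150))
c=cams.camera_params('wrist'); wi=cams.snapshot('wrist')[:,:,::-1]; t=cams.snapshot('top')[:,:,::-1]
cv2.imwrite('pics/c3.png',np.hstack([cv2.resize(t[160:240,225:345],(600,400),interpolation=2)[:,:400],cv2.resize(wi[0:250,130:380],(400,400),interpolation=2)]))
print((proj('wrist',[w(-197,0,115),w(-220,0,119),w(-200,0,115)],c)-[130,0])*1.6+[400,0])
print((proj('top',[w(-20,0,80),w(20,0,80),w(70,0,78),w(96,0,50)])-[225,160])*5)"
```

```text
t 6.15 st [-253.5   -0.8  153.9] F st [-0.6, -0.9, 0.5] w 0.5 q [-0.49  0.04  1.72 -0.    1.38 -0.02]
tool axes in station (cols): [[-0.001, -0.003, -1.0], [-0.005, -1.0, 0.003], [-1.0, 0.005, 0.001]]
turn options [[3.138, -0.009, -0.001], [-0.003, 0.001, -0.005]]
shift in tool axes [  3.9  -0.  -54.5]
[[605.01159478 223.82325168]
 [605.31693739 279.55301511]
 [605.05810948 231.06170542]]
[[195.8986812  155.39546362]
 [122.13931935 119.32191064]
 [ 30.6910966   74.98048949]
 [-11.24526731  59.67267788]]
```

View pics/c3.png

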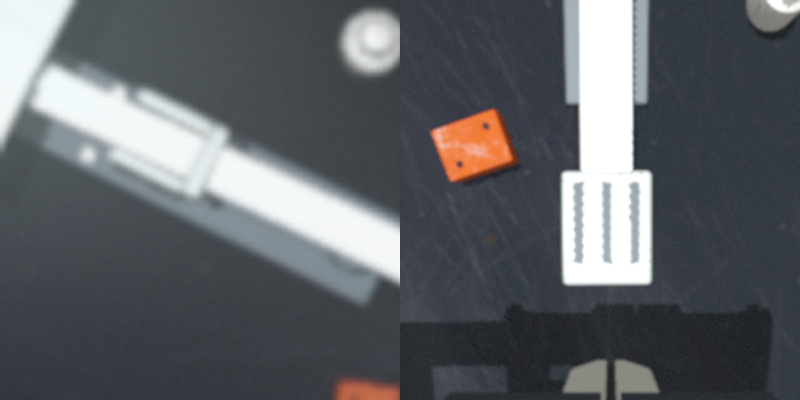

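servo_tool --pt "-1 0 0 -0.9 0 0 0" --pt "-1 0 0 -0.9 0 0 0" --pt "-1 0 0 -0.7 0 0 0" --pt "-1 0.2 0 0 0 0 0" --pt "-1 0 0 0 0 0 0"

```text
t: 6.75
ee_pos: [527.9, -164.0, 140.9]
eef_rot: [1.541, 0.956, -1.549]
force: [-0.4, 0.7, -0.8]
width: 0.3
```

```bash
python3 -c "
from h import *
rep((-199,-1,123))"
```

```text
t 6.75 st [-201.9    3.6  140.9] F st [0.4, 0.7, -0.8] w 0.3 q [-0.39  0.07  1.72 -0.    1.37  0.07]
tool axes in station (cols): [[-0.001, -0.003, -1.0], [0.006, -1.0, 0.003], [-1.0, -0.006, 0.001]]
turn options [[3.138, 0.009, -0.002], [-0.003, 0.001, 0.006]]
shift in tool axes [17.9  4.7 -2.9]
```

servo_tool --pt "-1 0.2 0.2 -0.1 0 0 0" --pt "-1 0.3 0 0 0 0 0" --pt "-1 0.3 0 0 0 0 0" --pt "-1 0.3 0 0 0 0 0"

```text
t: 7.15
ee_pos: [532.1, -165.7, 117.0]
eef_rot: [1.542, 0.954, -1.55]
force: [-1.0, -0.8, 0.5]
width: 0.5
```

```bash
python3 -c "
from h import *
rep((-202,-1,90))"
```

```text
t 7.15 st [-201.5   -1.   117. ] F st [-1.1, 0.5, 0.5] w 0.5 q [-0.39  0.1   1.72 -0.    1.32  0.08]
tool axes in station (cols): [[-0.002, -0.004, -1.0], [0.006, -1.0, 0.004], [-1.0, -0.006, 0.002]]
turn options [[3.137, 0.009, -0.003], [-0.004, 0.002, 0.006]]
shift in tool axes [27.   0.2  0.5]
```

servo_tool --pt "-1 0.3 0 0 0 0 0" --pt "-1 0.3 0 0 0 0 0" --pt "-1 0.3 0 0.03 0 0 0"

```text
t: 7.45
ee_pos: [531.8, -167.7, 98.4]
eef_rot: [1.542, 0.952, -1.55]
force: [-1.3, 1.0, 5.4]
width: 0.6
```

servo_tool --pt "-1 0.3 0 0.03 0 0 0" --pt "-1 0.3 0 0.02 0 0 0" --pt "-1 0.3 0 0.02 0 0 0"

```text
t: 7.75
ee_pos: [532.2, -169.8, 81.5]
eef_rot: [1.543, 0.949, -1.548]
force: [-2.2, 1.3, 8.7]
width: 0.5
```

```bash
python3 -c "
from h import *
rep((-201,-1,46))"
```

```text
t 7.75 st [-205.1   -2.9   81.5] F st [0.2, 2.6, 8.7] w 0.5 q [-0.4   0.14  1.75 -0.    1.25  0.07]
tool axes in station (cols): [[-0.003, -0.006, -1.0], [0.001, -1.0, 0.006], [-1.0, -0.001, 0.003]]
turn options [[3.136, 0.001, -0.005], [-0.006, 0.003, 0.001]]
shift in tool axes [35.5 -1.9 -4.2]
```

servo_tool --pt "-1 0.3 -0.05 0 0 0 0" --pt "-1 0.3 0 0 0 0 0" --pt "-1 0.3 0 0 0 0 0"

```text
t: 8.05
ee_pos: [533.5, -170.7, 65.8]
eef_rot: [1.545, 0.943, -1.544]
force: [-1.8, 0.7, 8.4]
width: 1.1
```

servo_tool --pt "-1 0.3 0 0 0 0 0" --pt "-1 0.25 0 -0.02 0 0 0"

```text
t: 8.25
ee_pos: [535.1, -171.0, 56.3]
eef_rot: [1.546, 0.94, -1.542]
force: [-2.0, -1.2, 7.8]
width: 0.6
```

```bash
python3 -c "
from h import *
rep((-203,-1,46))"
```

```text
t 8.25 st [-204.9   -6.1   56.3] F st [-1.9, 1.2, 7.8] w 0.6 q [-0.4   0.17  1.77 -0.    1.2   0.07]
tool axes in station (cols): [[-0.002, -0.006, -1.0], [-0.008, -1.0, 0.006], [-1.0, 0.008, 0.002]]
turn options [[3.135, -0.013, -0.003], [-0.006, 0.002, -0.008]]
shift in tool axes [10.2 -5.2 -1.9]
```

servo_tool --pt "-1 0.25 -0.1 -0.02 0 0 -0.1" --pt "-1 0.2 -0.05 0 0 0 0"

```text
t: 8.45
ee_pos: [535.1, -170.5, 49.3]
eef_rot: [1.546, 0.943, -1.543]
force: [-0.8, 1.3, 8.9]
width: 0.1
```

servo_tool --pt "-1 0.15 0 0 0 0 0"

```text
t: 8.55
ee_pos: [535.8, -170.6, 47.1]
eef_rot: [1.547, 0.942, -1.542]
force: [-3.3, 2.6, 9.1]
width: 0.6
```

```bash
python3 -c "
from h import *
rep((-203,-1,46))"
```

```text
t 8.55 st [-204.2   -6.5   47.1] F st [0.8, 4.1, 9.1] w 0.6 q [-0.4   0.18  1.77 -0.    1.18  0.07]
tool axes in station (cols): [[-0.001, -0.007, -1.0], [-0.007, -1.0, 0.007], [-1.0, 0.007, 0.001]]
turn options [[3.135, -0.012, -0.002], [-0.007, 0.001, -0.007]]
shift in tool axes [ 1.1 -5.5 -1.2]
```

servo_tool --pt "-1 0.12 -0.05 0 0 0 0"

```text
t: 8.65
ee_pos: [536.2, -170.6, 46.5]
eef_rot: [1.548, 0.94, -1.54]
force: [-7.0, 1.3, 24.0]
width: 0.4
```

servo_tool --pt "-1 0.12 0 0 0 0 0"

```text
t: 8.75
ee_pos: [536.9, -171.0, 46.4]
eef_rot: [1.548, 0.938, -1.539]
force: [-12.9, 3.4, 27.3]
width: 0.4
```

```bash
python3 -c "
from h import *
rep((-203,-1,46))"
```

```text
t 8.75 st [-204.1   -7.7   46.4] F st [-2.7, 13.0, 27.3] w 0.4 q [-0.4   0.18  1.77 -0.    1.17  0.07]
tool axes in station (cols): [[-0.001, -0.007, -1.0], [-0.011, -1.0, 0.007], [-1.0, 0.011, 0.001]]
turn options [[3.135, -0.018, -0.001], [-0.007, 0.001, -0.011]]
shift in tool axes [ 0.4 -6.7 -1.1]
```

It is firmly on the bench at tip height 38. I'll ease the sideways load while keeping the downward press.

servo_tool --pt "-1 0.08 -0.12 0 0 0 -0.1"

```text
t: 8.85
ee_pos: [536.1, -170.6, 46.9]
eef_rot: [1.547, 0.943, -1.542]
force: [0.1, -1.5, 7.5]
width: 0.3
```

servo_tool --pt "-1 0.1 -0.05 0 0 0 0"

```text
t: 8.95
ee_pos: [536.4, -170.8, 46.7]
eef_rot: [1.548, 0.94, -1.541]
force: [-4.8, 0.1, 12.6]
width: 0.4
```

```bash
python3 -c "
from h import *
rep()
s=cams.snapshot('scene')[:,:,::-1]; t=cams.snapshot('top')[:,:,::-1]
cv2.imwrite('pics/c4.png',np.hstack([cv2.resize(s[150:290,190:330],(400,400),interpolation=2),cv2.resize(t[110:240,160:290],(400,400),interpolation=2)]))
rep()"
```

```text
t 8.95 st [-204.2   -7.1   46.7] F st [-2.1, 4.4, 12.6] w 0.4 q [-0.4   0.18  1.77 -0.    1.18  0.07]
tool axes in station (cols): [[-0.001, -0.007, -1.0], [-0.009, -1.0, 0.007], [-1.0, 0.009, 0.001]]
turn options [[3.135, -0.014, -0.001], [-0.007, 0.001, -0.009]]
t 9.05 st [-204.2   -7.1   46.7] F st [-1.2, 3.1, 13.5] w 0.6 q [-0.4   0.18  1.77 -0.    1.18  0.07]
tool axes in station (cols): [[-0.001, -0.007, -1.0], [-0.009, -1.0, 0.007], [-1.0, 0.009, 0.001]]
turn options [[3.135, -0.014, -0.001], [-0.007, 0.001, -0.009]]
```

View pics/c4.png

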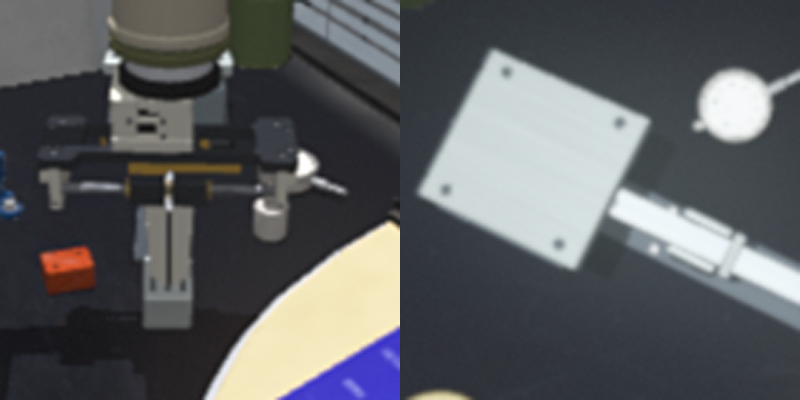

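The hatch looks brighter-shadowed and raised, and the collar is still at the cheeks. The foot is on the bench, and the bystanders are in place. I'll check the hatch angle numerically and press slightly firmer.

servo_tool --pt "-1 0.13 -0.06 0 0 0 0"

```text
t: 9.15
ee_pos: [536.5, -170.9, 46.5]
eef_rot: [1.549, 0.938, -1.538]
force: [-9.2, 2.5, 24.1]
width: 0.5
```

```bash
python3 -c "
from h import *
rep()
t=cams.snapshot('top')[:,:,::-1]; rep()
c=cams.camera_params('top')
def model(a):
    P=[]
    for x in (145,0):
        for y in (-65,65):
            P.append(w(215-x*np.cos(a)-14*np.sin(a)*-1, y, 64+x*np.sin(a)+14*np.cos(a)))
    return proj('top',P,c)
for n,im in (('before',cv2.imread('pics/top0.png')),('now',t)):
    g=cv2.cvtColor(im,6)[100:215,150:250].copy()
    m=cv2.morphologyEx((g>125).astype('uint8'),cv2.MORPH_OPEN,np.ones((19,19)))
    k=max(cv2.findContours(m,0,2)[0],key=cv2.contourArea)
    q=cv2.approxPolyDP(cv2.convexHull(k),6,True)[:,0]+[150,100]; print(n,q.tolist())
for a in (0,.1,.2): print(a,model(a).round(1).tolist())
"
```

```text
t 9.15 st [-204.1   -7.3   46.5] F st [-1.9, 9.4, 24.1] w 0.5 q [-0.4   0.18  1.77 -0.    1.17  0.07]
tool axes in station (cols): [[-0.001, -0.007, -1.0], [-0.012, -1.0, 0.007], [-1.0, 0.012, 0.0]]
turn options [[3.135, -0.019, -0.001], [-0.007, 0.001, -0.012]]
t 9.2 st [-204.1   -7.2   46.5] F st [-2.0, 6.7, 19.7] w 0.5 q [-0.4   0.18  1.77 -0.    1.17  0.07]
tool axes in station (cols): [[-0.001, -0.007, -1.0], [-0.012, -1.0, 0.007], [-1.0, 0.012, 0.0]]
turn options [[3.135, -0.019, -0.001], [-0.007, 0.001, -0.012]]
before [[186, 133], [236, 148], [223, 192], [173, 177]]
now [[186, 132], [233, 145], [231, 179], [220, 191], [173, 176]]
0 [[243.0, 151.4], [219.2, 198.8], [190.5, 126.0], [166.5, 172.8]]
0.1 [[241.9, 149.9], [217.8, 198.0], [190.1, 125.8], [166.0, 172.5]]
0.2 [[240.3, 148.2], [215.8, 196.9], [189.6, 125.6], [165.5, 172.3]]
```

The lip corners moved by about (-3,-3) and (-3,-1) px; a 0.2 rad opening predicts (-2.7,-3.2) and (-3.4,-1.9). The press holds at about 20 N on the bench.

```bash
python3 -c "
from station import workorder
print(workorder.sign_off())
from h import *
rep()"
```

```text
the job is handed in; nothing more can be done
None
the job is handed in; nothing more can be done
```

I pushed the lever home with closed fingers, pressed its foot plate down to the bench, and handed the job in at about 9.2 s while still holding it down.

- **Lever home:** the push stopped hard at about 18 N, and the camera view showed the collar against the cheeks.
- **Foot on the bench:** the force rose from about 9 N to over 20 N with the fingertips at 38.5 mm. It was steady at about 20 N down just before hand-in.
- **Hatch raised:** its lip corners shifted in the top view about as expected for 0.2 rad. That estimate is coarse, to about a pixel.
- **Bystanders:** the orange block and dial gauge looked undisturbed in the last views. The weight was partly hidden behind the gripper, and the masking tape was not checked closely.

One thing was not ideal: the fingertips crept about 6 mm sideways on the foot plate while pressing. They stayed well on the plate, with about 7 N of sideways force left at the end.

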